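Sort rubber mounts by feel

TASK

These three rubber mounts came off the press and look alike, but any of them may have gone soft inside, which can only be felt. Squeeze each across its rubber flanks, without crushing it, to judge its firmness, and stand the soft ones in the red tray and the firm ones in the blue tray.

Things in the scene. Friction and masses are not known exactly. Their poses are not given: they have to be found in the camera images.
- mount_a: rubber mount: black rubber block between steel plates, nut and stud on top (56 mm tall). All three mounts look alike; each may be soft or firm. Origin: centre of the underside, z up. Plates 50 (own x) x 30 mm (own y), at 0-5 and 41-45 mm height. Flat rubber flanks face own +y and -y, 42 mm apart unloaded, 42 mm long, 7.5-40 mm high; squeeze and carry it by these
- mount_b: rubber mount, same shape as mount_a, soft or firm. How they give: pressed with 15 to 30 N by each of two fingers, a soft mount's flanks come 9 to 12 mm closer together (30 to 33 mm left, where they stop), a firm mount's only 1 to 3 mm (39 to 41 mm left); both spring back. More than 50 N from one finger damages the rubber
- mount_c: rubber mount, same shape as mount_a, soft or firm, giving as told at mount_b. Each mount weighs about 0.16 kg (0.1 to 0.23); stands on its steel foot
- red_tray: red plastic sorting tray, fixed to the table, open on top: 190 mm (own x) x 130 mm (own y) outside, walls 4 mm thick and 18 mm high above the table, floor 4 mm above the table, a small lip on each short end. Origin under its centre at table height; takes the soft mounts
- blue_tray: blue plastic sorting tray, fixed to the table, open on top: 190 mm (own x) x 130 mm (own y) outside, walls 4 mm thick and 18 mm high above the table, floor 4 mm above the table, a small lip on each short end. Origin under its centre at table height; takes the firm mounts
Things that resemble listed ones, but are neither listed nor needed, are in the scene too. Leave any orange or turquoise look-alike of the mount_a alone.

How it is judged:
At the end, for the whole second after the job is handed in: Every soft mount (none to all three; hidden core negative) stands on the floor of the red tray, every firm one on that of the blue tray: inside the walls, foot down (underside less than 9 mm above the table, tilt below 0.15 rad), at rest (slower than 0.02 m/s) (((value of joint core_a below 0 rad and x of mount_a in the frame of red_tray between -0.075 and 0.075 m and y of mount_a in the frame of red_tray between -0.052 and 0.052 m and z of mount_a in the frame of red_tray below 0.009 m) or (value of joint core_a above 0 rad and x of mount_a in the frame of blue_tray between -0.075 and 0.075 m and y of mount_a in the frame of blue_tray between -0.052 and 0.052 m and z of mount_a in the frame of blue_tray below 0.009 m)) and ((value of joint core_b below 0 rad and x of mount_b in the frame of red_tray between -0.075 and 0.075 m and y of mount_b in the frame of red_tray between -0.052 and 0.052 m and z of mount_b in the frame of red_tray below 0.009 m) or (value of joint core_b above 0 rad and x of mount_b in the frame of blue_tray between -0.075 and 0.075 m and y of mount_b in the frame of blue_tray between -0.052 and 0.052 m and z of mount_b in the frame of blue_tray below 0.009 m)) and ((value of joint core_c below 0 rad and x of mount_c in the frame of red_tray between -0.075 and 0.075 m and y of mount_c in the frame of red_tray between -0.052 and 0.052 m and z of mount_c in the frame of red_tray below 0.009 m) or (value of joint core_c above 0 rad and x of mount_c in the frame of blue_tray between -0.075 and 0.075 m and y of mount_c in the frame of blue_tray between -0.052 and 0.052 m and z of mount_c in the frame of blue_tray below 0.009 m)) and angle between each of mount_a, mount_b, mount_c's own z axis and vertical below 0.15 rad and linear speed of each of mount_a, mount_b, mount_c below 0.02 m/s); the robot touches nothing.
It fails at once if a mount's rubber flank is pressed with more than 50 N by a finger (contact force between the fingers and mount_a_l above 50 N or contact force between the fingers and mount_a_r above 50 N or contact force between the fingers and mount_b_l above 50 N or contact force between the fingers and mount_b_r above 50 N or contact force between the fingers and mount_c_l above 50 N or contact force between the fingers and mount_c_r above 50 N).
It also fails if it takes over 64 s, if anything falls off the work surface, if the arm or the gripper's body presses on something with over 40 N, if the wrist force passes 120 N, or if a joint passes its speed limit or range.

ROBOT

A 7-joint arm with a two-finger parallel gripper is mounted at the origin on a cart in front of the work surface, level with it; the furniture and walls round the work are solid. World frame = base frame: x ahead of the robot, y to its left, z up, the work surface at z = 0. Lengths are in m, angles in rad, forces in N, time in s.
With the tool pointing down it reaches from about 0.4 to 0.85 m from the base axis. Payload 10.4 kg.
Tool frame: the origin (TCP) lies midway between the tips of the shut fingers; the grasp point (between the pads) lies 19 mm behind it; z points along the fingers, y is the line along which they close (so a half turn about z gives the same grasp; the last joint's range is limited). The gripper opens to 87 mm and grips with 3 to 60 N. Pads are 19 mm wide; open, the fingers measure 117 mm over their backs; the gripper's body (75 mm by 190 mm) begins 51 mm behind the grasp point.
Start: joints at [1.111, 0.332, -0.065, 1.46, 0.022, 1.35, -0.088], TCP at [0.264, -0.566, 0.223] pointing down, gripper open.
Joint ranges: [-2.6, 2.6], [-0.5, 2.12], [-1.47, 1.34], [0.16, 2.42], [-1.27, 4.41], [0.06, 2.06], [-2.6, 2.6]. Speed limits (rad/s): [2.22, 2.22, 2.79, 2.79, 3.14, 3.14, 3.14].

INTERFACE

Orientations are given as a unit quaternion [x, y, z, w].
In Python, from bench import r gives the robot as it stands.
- The arm moves only by the tool arm_command, never from a script. Its argument "moves" is one flat list of numbers, 4 for each row, row after row: the shift along the tool's x, y, z in cm, then the turn about the tool's z in degrees. A call has 1 to 12 rows; each row shifts and turns the commanded pose from where the row before left it, along the tool's axes as they then stand; what a row does not reach is not made up. A row lasts 1/12 s, in which the tool goes at most 41.7 mm and 7.16 degrees, less where a joint would pass 70% of its speed; a pose out of reach is approached as far as the arm can. A call with a gripper value outside its range is refused whole. "fingers" is the opening in per cent of the stroke, from 0 (shut) to 100 (fully open), set as the call begins (left out, the last holds). The fingers move at their own pace and stop on an object; "squeeze" is the grip in N (left out, the last holds). Time passes only in rows, so rows that do not move let the fingers close. It gives the time, the measured TCP pose, the force, the opening and the grip force at its end, in the units of the state.
- r.read_state(): the state, without advancing time (a new reading comes with each control period).
- r.camera(name): name is "scene" or "top"; returns the picture (400x640x3 uint8, red, green, blue); there is no depth.
- r.camera_info(name): a dict with "fx", "fy", "cx", "cy" (pixels), "origin" and "attitude" of the camera in the world. Camera axes: x right, y up, looking along -z (the intrinsics and any distortion apply to the point x, -y, -z); pixel columns grow to the right and rows downward; lengths in m; the calibration is good to about 2 mm. A picture is of the moment at which its call begins. camera_info takes no time and is no camera call.
- r.close_job(): hands the job in; it is judged then, once.
The state is a dict: "time": time; "joint_positions": joint angles; "joint_vel": joint speeds; "joint_torque": joint torques, N m; "ee_pos": TCP position; "eef_rot": TCP orientation; "ft_force": force on the tool from outside, world axes, zero at the start; "torque": the same for the moment, N m; "width": finger opening in m; "grip_force": force on a finger pad.
Only numpy, scipy, OpenCV 4.12 (cv2) and the standard library are available. Lean on these libraries where they do the work, as an engineer would, in place of code of your own. Each camera call takes 0.05 s, during which the arm holds its last target. There are 200 camera calls.

## Working session

There is one attempt and no reset: what is moved stays moved. The work goes in short steps, Python scripts to look and compute and a tool call to move; the robot and the scene stay as the last step left them, time stands still between calls to the robot, and variables do not carry over. Pictures are saved under pics/ and viewed, at most 10 in all, crops included, and the job is handed in when it is done.

Besides the shell and the picture viewer there is one more tool, called after "Request:" by a JSON object that holds its "op" and its "data". arm_command: Moves the arm, as the interface text tells. Its arguments: {"type":"object","properties":{"moves":{"type":"array"},"fingers":{"type":"number"},"squeeze":{"type":"number"}},"required":["moves"]}

```bash
mkdir -p pics; python3 - <<'E'
from bench import r
import cv2,numpy as np
for n in("scene","top"):
    im=r.camera(n); cv2.imwrite(f"pics/{n}0.png",im[:,:,::-1]); print(r.camera_info(n))
s=r.read_state(); print(s)
E
```

```text
{'fx': 421.9504797307882, 'fy': 421.9504797307882, 'cx': 319.6888768604664, 'cy': 202.2912046196066, 'origin': array([0.96532432, 0.89789808, 0.66007227]), 'attitude': array([0.11413838, 0.481389  , 0.84713406, 0.19390963])}
{'fx': 439.5593708071076, 'fy': 439.5593708071076, 'cx': 325.09599893901407, 'cy': 198.044662495473, 'origin': array([ 0.46049848, -0.01682821,  1.01494987]), 'attitude': array([-0.03136671,  0.00338931,  0.71725672, -0.69609442])}
{'time': 0.1, 'joint_positions': array([ 1.11139044,  0.33280927, -0.06473978,  1.46083929,  0.02159795,
        1.34990232, -0.08848729]), 'joint_vel': array([ 0.00076717, -0.00140213,  0.00061125, -0.00133939,  0.00034102,
        0.0005198 ,  0.00099256]), 'joint_torque': array([ 4.25580520e-04, -6.24546289e+01,  2.38943001e-02, -3.90718102e+01,
       -6.14500302e-02,  3.66105780e-02,  4.87026841e-05]), 'ee_pos': array([ 0.26427978, -0.56599911,  0.22184184]), 'eef_rot': array([ 9.76237093e-01,  2.16704268e-01, -1.57023686e-04, -6.11526389e-04]), 'ft_force': array([1.16653168, 0.24474529, 0.63248152]), 'torque': array([-0.04354444, -0.06752342,  0.00372881]), 'grip_force': 0.0, 'width': 0.08705480368019022}
```

View pics/scene0.png

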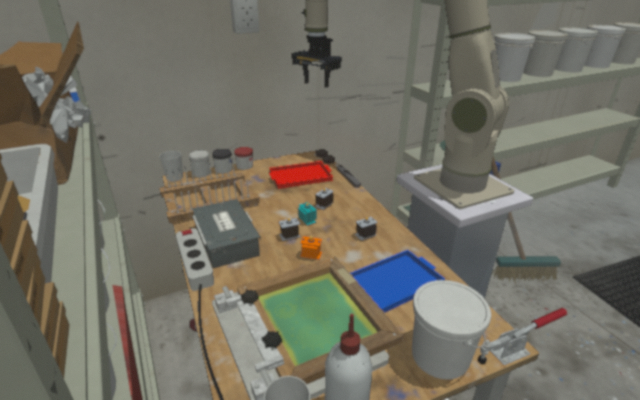

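View pics/top0.png

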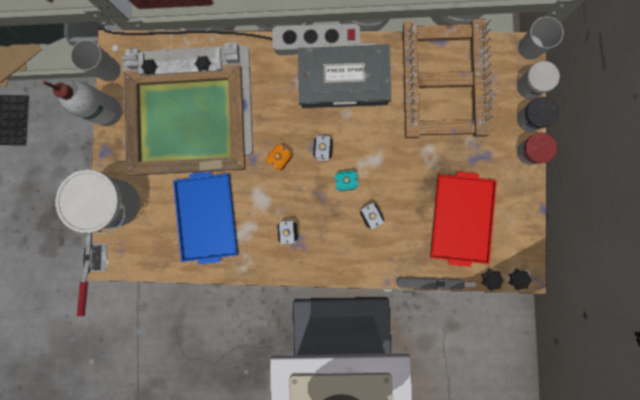

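The top view shows five block-like things. The grey/black ones at (323,147), (287,232) and (372,215) fit the mounts, with a steel plate and black rubber. The orange one at (279,156) and the turquoise one at (347,180) are look-alikes to leave alone. The trays are blue at (206,217) and red at (464,219).

```bash
cat > h.py <<'E'
import cv2,numpy as np
from bench import r
from scipy.spatial.transform import Rotation as R
def proj(n,P):
    i=r.camera_info(n); q=R.from_quat(i["attitude"]).inv().apply(np.atleast_2d(P)-i["origin"])
    return np.c_[i["cx"]+i["fx"]*q[:,0]/-q[:,2], i["cy"]-i["fy"]*q[:,1]/-q[:,2]]
def ray(n,uv,z):
    i=r.camera_info(n); uv=np.atleast_2d(uv)
    d=np.c_[(uv[:,0]-i["cx"])/i["fx"],-(uv[:,1]-i["cy"])/i["fy"],-np.ones(len(uv))]
    d=R.from_quat(i["attitude"]).apply(d); t=(z-i["origin"][2])/d[:,2]
    return i["origin"]+d*t[:,None]
E
python3 - <<'E'
from h import *
im=cv2.imread("pics/top0.png")
cv2.imwrite("pics/crop.png",cv2.resize(im[125:250,260:400],None,fx=5,fy=4.8*5/4.8,interpolation=cv2.INTER_CUBIC)[:600])
hsv=cv2.cvtColor(im,cv2.COLOR_BGR2HSV)
for c in[(323,147),(287,232),(372,215)]:
    x0,y0=c[0]-20,c[1]-20
    p=hsv[y0:y0+40,x0:x0+40]
    m=((p[:,:,1]<60)&(p[:,:,2]>110)).astype(np.uint8)
    n,l,st,ce=cv2.connectedComponentsWithStats(m)
    k=max(range(1,n),key=lambda k:st[k,4]-10*np.hypot(*(ce[k]-20)))
    m=(l==k).astype(np.uint8); cn=cv2.findContours(m,0,1)[0][0]
    pts=cn[:,0]+[x0,y0]
    w=ray("top",pts,0.045)[:,:2]*1000
    (cc,sz,a)=cv2.minAreaRect(w.astype(np.float32)); print(c,st[k],cc,sz,a)
for nm,lo,hi in(("blue",(105,150,60),(130,255,255)),("red",(0,180,100),(6,255,255))):
    m=cv2.inRange(hsv,lo,hi); m[:, :170]=0; m=cv2.morphologyEx(m,cv2.MORPH_OPEN,np.ones((3,3)))
    cn=max(cv2.findContours(m,0,1)[0],key=cv2.contourArea)
    print(nm,cv2.minAreaRect((ray("top",cn[:,0],0.018)[:,:2]*1000).astype(np.float32)))
E
```

```text
(323, 147) [ 12   8  16  26 342] (621.4629516601562, 23.817331314086914) (32.0484619140625, 56.706581115722656) 85.72564697265625
(287, 232) [ 12   8  26  30 416] (429.854248046875, 97.99517822265625) (66.70474243164062, 52.643959045410156) 3.0634312629699707
(372, 215) [  8   8  24  26 331] (467.0687561035156, -80.35734558105469) (52.28622055053711, 32.863014221191406) 27.160125732421875
blue ((475.41705322265625, 299.0011901855469), (206.681884765625, 128.3252410888672), 5.100486755371094)
red ((455.006103515625, -285.99267578125), (129.69345092773438, 208.18055725097656), 82.51163482666016)
```

View pics/crop.png

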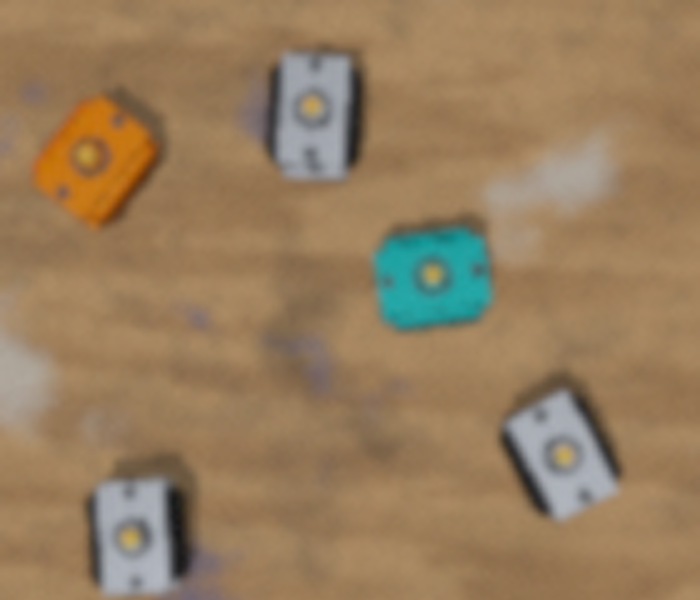

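```bash
cat >> h.py <<'E'
def plan(x,y,head):
    "x,y mm, heading deg of tool x (mod 180): turn (deg) and then xy shift (cm) in turned tool frame"
    s=r.read_state(); M=R.from_quat(s["eef_rot"]).as_matrix(); h=np.degrees(np.arctan2(M[1,0],M[0,0]))
    d=(head-h+90)%180-90; f=np.radians(h+d); v=np.array([x,y])/10-s["ee_pos"][:2]*100
    print("t%.2f"%s["time"],"z%.1f"%(s["ee_pos"][2]*100),"head%.1f"%h,"turn about tool z %.1f"%-d,"alt",round(-(d-180*np.sign(d)),1),
      "shift x%.2f y%.2f"%(v@[np.cos(f),np.sin(f)],v@[np.sin(f),-np.cos(f)]),"j7 %.2f"%s["joint_positions"][6],"grip%.1f w%.4f"%(s["grip_force"],s["width"]),"tilt",M[2].round(3))
E
python3 - <<'E'
from h import *
for n,q in dict(M1=[(283,52),(355,53),(348,180),(277,178)],M2=[(95,480),(172,478),(182,595),(100,595)],M3=[(503,425),(568,388),(617,492),(553,520)]).items():
    w=ray("top",np.array(q)/5-[.4,.4]+[260,125],.045)*1000
    c=w.mean(0); v=(w[0]+w[1]-w[2]-w[3])[:2]/2
    print(n,c.round(),"long",np.linalg.norm(v).round(),"short",np.linalg.norm(w[0]-w[1]).round(),"heading",np.degrees(np.arctan2(v[1],v[0])).round(1))
plan(467,-80,27)
E
```

```text
M1 [621.  23.  45.] long 57.0 short 32.0 heading -4.6
M2 [436. 107.  45.] long 51.0 short 34.0 heading 2.3
M3 [467. -80.  45.] long 49.0 short 33.0 heading 24.5
t0.10 z22.2 head25.0 turn about tool z -2.0 alt 178.0 shift x40.13 y-34.10 j7 -0.09 grip0.0 w0.0871 tilt [-0.    -0.001 -1.   ]
```

Request:
{"op": "arm_command", "data": {"moves": [3,-2.5,0,0,3,-2.5,0,0,3,-2.5,0,0,3,-2.5,0,0,3,-2.5,0,0,3,-2.5,0,0,3,-2.5,0,0,3,-2.5,0,0,3,-2.5,0,0,3,-2.5,0,0,3,-2.5,0,0,3,-2.5,0,0], "fingers": 80, "squeeze": 15}}

```text
time: 1.1
ee_pos: [0.4639, -0.1403, 0.2225]
eef_rot: [0.976, 0.217, -0.0, 0.0]
ft_force: [0.3, -0.4, -0.2]
width: 0.0699
grip_force: 0.0
```

Request:
{"op": "arm_command", "data": {"moves": [2,-2,0,0,2,-2,0,0,0,0,3,0,0,0,3,0,0,0,3,0,0,0,0,0,0,0,0,0,0,0,0,0]}}

```text
time: 1.77
ee_pos: [0.4838, -0.0891, 0.1341]
eef_rot: [0.976, 0.217, 0.001, 0.0]
ft_force: [0.9, 0.8, 0.7]
width: 0.0696
grip_force: 0.0
```

```bash
python3 - <<'E'
from h import *
plan(467,-80,25.5)
im=r.camera("top"); u=proj("top",[.467,-.08,.04])[0].astype(int); print(u)
x,y=u-[50,40]
cv2.imwrite("pics/a.png",cv2.resize(im[y:y+80,x:x+100,::-1],None,fx=6,fy=6,interpolation=cv2.INTER_CUBIC))
im=r.camera("scene"); u=proj("scene",[.467,-.08,.04])[0].astype(int); print(u)
x,y=u-[50,50]
cv2.imwrite("pics/b.png",cv2.resize(im[y:y+80,x:x+100,::-1],None,fx=6,fy=6,interpolation=cv2.INTER_CUBIC))
E
```

```text
t1.77 z13.4 head25.0 turn about tool z -0.5 alt 179.5 shift x-1.12 y-1.55 j7 -1.11 grip0.0 w0.0696 tilt [ 0.001  0.001 -1.   ]
[371 215]
[324 193]
```

View pics/b.png

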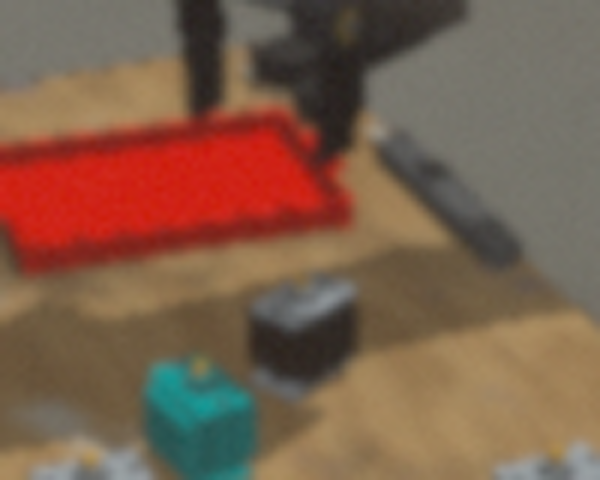

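The crop shows M3 at about (304,305), which is (325,194) in the full scene image. The estimate projects to (324,193), so both cameras agree within about 2 mm. The fingers hang clear above it, so I go down.

Request:
{"op": "arm_command", "data": {"moves": [-1.1,-1.5,0,0,0,0,3,0,0,0,3,0,0,0,3,0,0,0,2,0,0,0,1.4,0,0,0,0,0,0,0,0,0,0,0,0,0]}}

```text
time: 2.62
ee_pos: [0.468, -0.0803, 0.0102]
eef_rot: [0.976, 0.217, 0.001, 0.001]
ft_force: [0.0, -0.3, 0.4]
width: 0.0695
grip_force: 0.0
```

```bash
python3 - <<'E'
from h import *
plan(467,-80,25.5); print(r.read_state()["ft_force"])
E
```

```text
t2.62 z1.0 head25.0 turn about tool z -0.5 alt 179.5 shift x-0.08 y-0.08 j7 -1.21 grip0.0 w0.0695 tilt [ 0.002  0.002 -1.   ]
[ 0.01986473 -0.25459803  0.3804432 ]
```

Request:
{"op": "arm_command", "data": {"moves": [0,0,0,0,0,0,0,0,0,0,0,0,0,0,0,0,0,0,0,0,0,0,0,0,0,0,0,0,0,0,0,0,0,0,0,0], "fingers": 20, "squeeze": 20}}

```text
time: 3.37
ee_pos: [0.467, -0.0804, 0.0089]
eef_rot: [0.976, 0.217, 0.0, 0.0]
ft_force: [-0.7, -1.0, 5.9]
width: 0.0315
grip_force: 20.0
```

M3 is soft: 31.5 mm left at 20 N. I lift it.

Request:
{"op": "arm_command", "data": {"moves": [0,0,-2,0,0,0,-3,5,0,0,-3,6,0,0,-3,6,0,0,-2,6,0,0,0,6,0,0,0,3,0,0,0,0]}}

```text
time: 4.03
ee_pos: [0.4666, -0.08, 0.1386]
eef_rot: [0.998, -0.062, 0.0, 0.0]
ft_force: [-0.7, 0.4, -1.7]
width: 0.0314
grip_force: 20.0
```

```bash
python3 - <<'E'
from h import *
plan(512,-294,-7.5)
E
```

```text
t4.03 z13.9 head-7.1 turn about tool z 0.4 alt -179.6 shift x7.30 y20.63 j7 -1.66 grip20.0 w0.0314 tilt [ 0.  0. -1.]
```

Request:
{"op": "arm_command", "data": {"moves": [0.7,2.1,0,0,1.3,3.5,0,0,1.3,3.5,0,0,1.3,3.5,0,0,1.3,3.5,0,0,0.9,2.5,0,0,0.5,2,0,0,0,0,3,0,0,0,3,0,0,0,2,0,0,0,0,0,0,0,0,0]}}

```text
time: 5.03
ee_pos: [0.5134, -0.2928, 0.0575]
eef_rot: [0.998, -0.06, -0.001, -0.001]
ft_force: [0.4, 0.6, -0.4]
width: 0.0315
grip_force: 20.0
```

```bash
python3 - <<'E'
from h import *
plan(512,-294,-7.5)
im=r.camera("scene"); u=proj("scene",[.467,-.286,.04])[0].astype(int); print(u)
x,y=u-[60,50]
cv2.imwrite("pics/c.png",cv2.resize(im[y:y+90,x:x+120,::-1],None,fx=6,fy=6,interpolation=cv2.INTER_CUBIC))
E
```

```text
t5.03 z5.8 head-6.9 turn about tool z 0.6 alt -179.4 shift x-0.12 y0.14 j7 -1.35 grip20.0 w0.0315 tilt [-0.003 -0.001 -1.   ]
[297 166]
```

View pics/c.png

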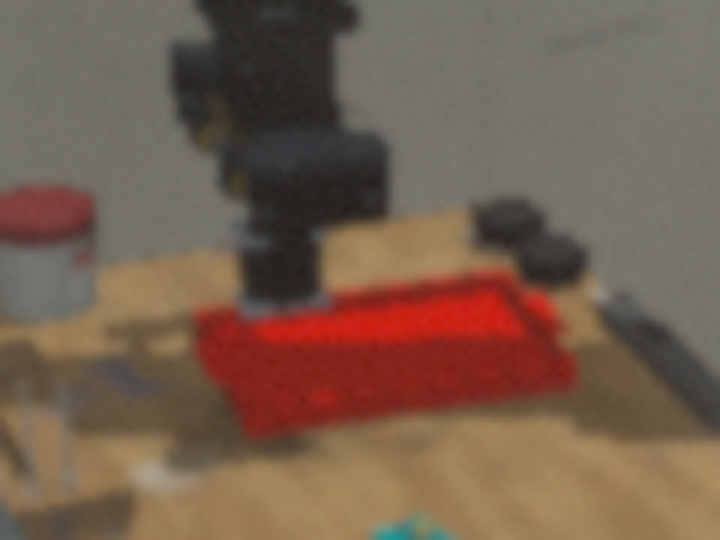

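The mount hangs upright above the left (far) end of the red tray, with its foot at about (285,305) in the crop. I lower it in, open partly and back off.

Request:
{"op": "arm_command", "data": {"moves": [-0.1,0.1,1.5,0,0,0,1.5,0,0,0,0.8,0,0,0,0.5,0,0,0,0,0,0,0,0,0]}}

```text
time: 5.58
ee_pos: [0.5136, -0.2945, 0.0165]
eef_rot: [0.998, -0.061, 0.001, 0.0]
ft_force: [0.1, -0.6, -0.4]
width: 0.0312
grip_force: 20.0
```

Request:
{"op": "arm_command", "data": {"moves": [0,0,0,0,0,0,0,0,0,0,0,0,0,0,0,0], "fingers": 72}}

```text
time: 5.92
ee_pos: [0.5134, -0.2945, 0.0162]
eef_rot: [0.998, -0.061, 0.0, 0.0]
ft_force: [1.2, 1.4, -0.0]
width: 0.0507
grip_force: 0.0
```

Request:
{"op": "arm_command", "data": {"moves": [0,0,-1,0,0,0,-3,0,0,0,-3,0,0,0,-3,0,0,0,-2,0,0,0,0,0]}}

```text
time: 6.42
ee_pos: [0.5156, -0.2954, 0.1417]
eef_rot: [0.998, -0.061, 0.004, 0.002]
ft_force: [0.9, -0.0, 0.5]
width: 0.0626
grip_force: 0.0
```

```bash
python3 - <<'E'
from h import *
plan(621,23,-4.6);plan(436,105,3)
E
```

```text
t6.42 z14.2 head-7.0 turn about tool z -2.4 alt 177.6 shift x7.95 y-32.58 j7 -1.33 grip0.0 w0.0626 tilt [ 0.008  0.003 -1.   ]
t6.42 z14.2 head-7.0 turn about tool z -10.0 alt 170.0 shift x-5.85 y-40.40 j7 -1.33 grip0.0 w0.0626 tilt [ 0.008  0.003 -1.   ]
```

Request:
{"op": "arm_command", "data": {"moves": [0,0,0,-2.4,0.5,-2,0,0,0.9,-3.6,0,0,0.9,-3.6,0,0,0.9,-3.6,0,0,0.9,-3.6,0,0,0.9,-3.6,0,0,0.9,-3.6,0,0,0.9,-3.6,0,0,0.7,-3,0,0,0.5,-2.4,0,0,0,0,0,0], "fingers": 78}}

```text
time: 7.42
ee_pos: [0.6191, 0.0316, 0.1359]
eef_rot: [0.999, -0.036, 0.0, -0.002]
ft_force: [-0.7, 0.5, 0.4]
width: 0.068
grip_force: 0.0
```

Request:
{"op": "arm_command", "data": {"moves": [0,0,1,0,0,0,1.5,0,0,0,0,0,0,0,0,0]}}

```text
time: 7.75
ee_pos: [0.6179, 0.0226, 0.1095]
eef_rot: [0.999, -0.041, -0.001, 0.0]
ft_force: [0.1, 0.7, 0.1]
width: 0.0679
grip_force: 0.0
```

```bash
python3 - <<'E'
from h import *
plan(621,23,-4.6)
S=[]
im=r.camera("scene"); u=proj("scene",[.621,.023,.045])[0].astype(int); print(u)
x,y=u-[50,45]
S.append(im[y:y+80,x:x+100,::-1])
u=proj("scene",[.513,-.294,.045])[0].astype(int)
x,y=u-[50,45]
S.append(im[y:y+80,x:x+100,::-1])
cv2.imwrite("pics/d.png",cv2.resize(np.hstack(S),None,fx=4,fy=4,interpolation=cv2.INTER_CUBIC))
E
```

```text
t7.75 z11.0 head-4.7 turn about tool z -0.1 alt 179.9 shift x0.31 y-0.07 j7 -1.91 grip0.0 w0.0679 tilt [-0.002  0.001 -1.   ]
[290 221]
```

View pics/d.png

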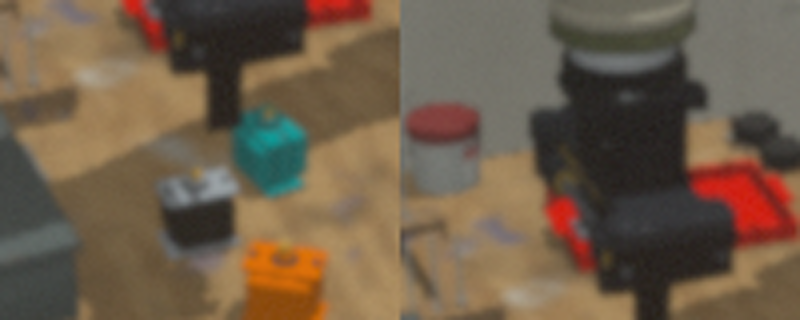

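M1's plate sits at (198,187) in the left half, about (290,223) in the full image. The prediction was (290,221), so I go down.

Request:
{"op": "arm_command", "data": {"moves": [0.3,0,2,0,0,0,3,0,0,0,3,0,0,0,2,0,0,0,0,0,0,0,0,0]}}

```text
time: 8.3
ee_pos: [0.6216, 0.0235, 0.0108]
eef_rot: [0.999, -0.04, -0.0, 0.0]
ft_force: [0.2, -0.0, 1.6]
width: 0.0681
grip_force: 0.0
```

Request:
{"op": "arm_command", "data": {"moves": [0,0,0,0,0,0,0,0,0,0,0,0,0,0,0,0,0,0,0,0,0,0,0,0,0,0,0,0,0,0,0,0,0,0,0,0], "fingers": 20, "squeeze": 20}}

```text
time: 9.05
ee_pos: [0.6221, 0.0239, 0.0112]
eef_rot: [0.999, -0.04, 0.0, 0.0]
ft_force: [-2.0, -1.0, 7.0]
width: 0.04
grip_force: 20.0
```

M1 is firm: 40.0 mm left at 20 N. It goes to the blue tray.

Request:
{"op": "arm_command", "data": {"moves": [0,0,-2,0,0,0,-3,0,0,0,-3,0,0,0,-3,-5,0,0,-2,-4.7,0,0,0,0,0,0,0,0]}}

```text
time: 9.63
ee_pos: [0.6221, 0.0241, 0.141]
eef_rot: [0.999, 0.044, 0.001, 0.0]
ft_force: [-0.4, 0.5, -2.9]
width: 0.0399
grip_force: 20.0
```

```bash
python3 - <<'E'
from h import *
plan(530,304,5)
E
```

```text
t9.63 z14.1 head5.1 turn about tool z 0.1 alt -179.9 shift x-6.74 y-28.69 j7 -1.74 grip20.0 w0.0399 tilt [ 0.001  0.    -1.   ]
```

Request:
{"op": "arm_command", "data": {"moves": [-0.4,-2,0,0,-0.8,-3.6,0,0,-0.9,-3.6,0,0,-0.9,-3.6,0,0,-0.9,-3.6,0,0,-0.9,-3.6,0,0,-0.8,-3.6,0,0,-0.6,-3,0,0,-0.5,-2,0,0,0,0,2,0,0,0,3,0,0,0,0,0]}}

```text
time: 10.63
ee_pos: [0.5257, 0.3008, 0.0834]
eef_rot: [0.999, 0.044, -0.005, 0.002]
ft_force: [-0.2, -1.9, -3.2]
width: 0.0398
grip_force: 20.0
```

Request:
{"op": "arm_command", "data": {"moves": [0,0,2,0,0,0,1,0,0,0,0,0,0,0,0,0]}}

```text
time: 10.97
ee_pos: [0.5292, 0.3025, 0.0603]
eef_rot: [0.999, 0.044, -0.001, 0.0]
ft_force: [0.4, -0.5, -1.6]
width: 0.0401
grip_force: 20.0
```

```bash
python3 - <<'E'
from h import *
plan(530,304,5)
S=[]
im=r.camera("scene"); u=proj("scene",[.5,.304,.04])[0].astype(int); print(u)
x,y=u-[75,60]
S.append(im[y:y+110,x:x+150,::-1])
cv2.imwrite("pics/e.png",cv2.resize(np.hstack(S),None,fx=4,fy=4,interpolation=cv2.INTER_CUBIC))
E
```

```text
t10.97 z6.0 head5.1 turn about tool z 0.1 alt -179.9 shift x0.09 y-0.15 j7 -2.29 grip20.0 w0.0401 tilt [-0.001  0.001 -1.   ]
[387 272]
```

View pics/e.png

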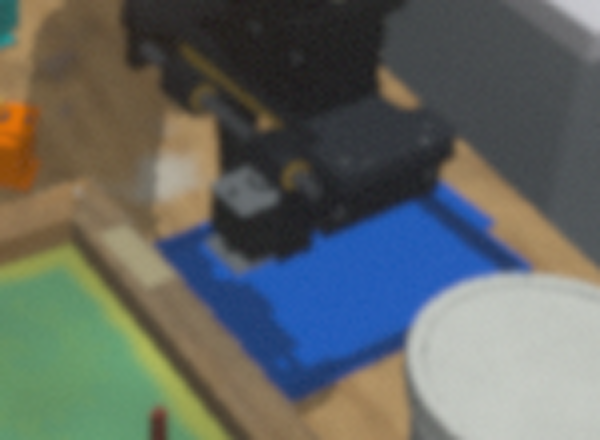

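The mount hangs above the far end of the blue tray, with its foot at about (240,255) in the crop and clear of the walls. I lower it and release.

Request:
{"op": "arm_command", "data": {"moves": [0,-0.1,1.5,0,0,0,1.5,0,0,0,0.8,0,0,0,0.6,0,0,0,0,0,0,0,0,0]}}

```text
time: 11.52
ee_pos: [0.5297, 0.3041, 0.0171]
eef_rot: [0.999, 0.045, 0.0, -0.0]
ft_force: [-0.3, 0.5, -1.5]
width: 0.0397
grip_force: 20.0
```

Request:
{"op": "arm_command", "data": {"moves": [0,0,0,0,0,0,0,0,0,0,0,0,0,0,0,0], "fingers": 72}}

```text
time: 11.85
ee_pos: [0.5298, 0.3041, 0.0172]
eef_rot: [0.999, 0.045, 0.001, -0.0]
ft_force: [0.8, 0.2, -0.2]
width: 0.0577
grip_force: 0.0
```

Request:
{"op": "arm_command", "data": {"moves": [0,0,-1,0,0,0,-3,0,0,0,-3,0,0,0,-3,0,0,0,-2,0,0,0,0,0], "fingers": 80}}

```text
time: 12.35
ee_pos: [0.5314, 0.3056, 0.1426]
eef_rot: [0.999, 0.045, 0.004, -0.002]
ft_force: [-0.3, 0.8, 0.1]
width: 0.0694
grip_force: 0.0
```

```bash
python3 - <<'E'
from h import *
plan(436,105,2.5)
E
```

```text
t12.35 z14.3 head5.1 turn about tool z 2.6 alt -177.4 shift x-10.41 y19.63 j7 -2.26 grip0.0 w0.0694 tilt [ 0.007 -0.003 -1.   ]
```

```bash
python3 - <<'E'
from h import *
S=[]
for n in("top","scene"):
    im=r.camera(n); u=proj(n,[.436,.105,.045])[0].astype(int); print(n,u)
    x,y=u-[32,35]; print(x,y)
    S.append(cv2.resize(im[y:y+70,x:x+64,::-1],None,fx=6,fy=6,interpolation=cv2.INTER_CUBIC))
cv2.imwrite("pics/f.png",np.hstack(S))
E
```

```text
top [288 232]
256 197
scene [366 220]
334 185
```

View pics/f.png

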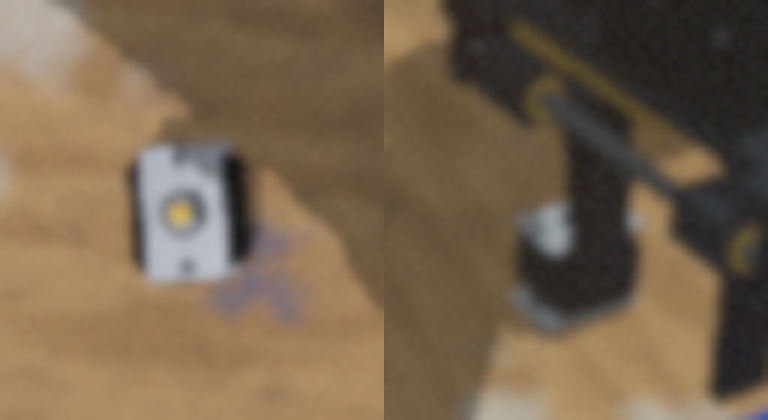

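In the top crop (left half), M2's plate centre is at (187,213), which is (287,232) in the full image. That puts it near (436,107) mm with a heading of about 3.5°.

Request:
{"op": "arm_command", "data": {"moves": [0,0,0,1.5,-1,1.8,0,0,-1.8,3.3,0,0,-1.8,3.3,0,0,-1.8,3.3,0,0,-1.8,3.3,0,0,-1.2,2.4,0,0,-0.8,2,0,0,0,0,1.5,0,0,0,0,0,0,0,0,0]}}

```text
time: 13.37
ee_pos: [0.439, 0.1038, 0.1207]
eef_rot: [1.0, 0.031, -0.001, 0.0]
ft_force: [-0.1, 0.4, 0.1]
width: 0.0695
grip_force: 0.0
```

```bash
python3 - <<'E'
from h import *
plan(436,107,3.5)
E
```

```text
t13.37 z12.1 head3.6 turn about tool z 0.1 alt -179.9 shift x-0.28 y-0.34 j7 -1.88 grip0.0 w0.0695 tilt [-0.002 -0.    -1.   ]
```

Request:
{"op": "arm_command", "data": {"moves": [-0.3,-0.2,2,0,0,0,3,0,0,0,3,0,0,0,2,0,0,0,1,0,0,0,0,0,0,0,0,0]}}

```text
time: 13.95
ee_pos: [0.437, 0.1064, 0.012]
eef_rot: [0.999, 0.032, -0.0, -0.0]
ft_force: [-0.3, -0.4, 0.6]
width: 0.0697
grip_force: 0.0
```

Request:
{"op": "arm_command", "data": {"moves": [0,0,0,0,0,0,0,0,0,0,0,0,0,0,0,0,0,0,0,0,0,0,0,0,0,0,0,0,0,0,0,0,0,0,0,0], "fingers": 20, "squeeze": 20}}

```text
time: 14.7
ee_pos: [0.4371, 0.1058, 0.0119]
eef_rot: [0.999, 0.032, 0.0, -0.0]
ft_force: [-1.5, 0.8, 4.8]
width: 0.0404
grip_force: 20.0
```

M2 is firm: 40.4 mm left. It goes to the near slot of the blue tray.

Request:
{"op": "arm_command", "data": {"moves": [0,0,-2,0,0,0,-3,0,0,0,-3,0,0,0,-3,-3,0,0,-2,-3,0,0,0,0,0,0,0,0]}}

```text
time: 15.28
ee_pos: [0.4371, 0.1054, 0.1419]
eef_rot: [0.997, 0.083, 0.001, 0.0]
ft_force: [-0.4, -0.1, -2.4]
width: 0.0399
grip_force: 20.0
```

```bash
python3 - <<'E'
from h import *
plan(424,294,9.6)
E
```

```text
t15.28 z14.2 head9.6 turn about tool z -0.0 alt 180.0 shift x1.86 y-18.81 j7 -1.76 grip20.0 w0.0399 tilt [ 0.001  0.001 -1.   ]
```

Request:
{"op": "arm_command", "data": {"moves": [0.2,-2,0,0,0.3,-3.6,0,0,0.4,-3.6,0,0,0.4,-3.6,0,0,0.3,-3,0,0,0.3,-3,0,0,0,0,3,0,0,0,3,0,0,0,2,0,0,0,0,0,0,0,0,0]}}

```text
time: 16.2
ee_pos: [0.4226, 0.2934, 0.0598]
eef_rot: [0.996, 0.084, -0.002, 0.001]
ft_force: [0.6, 0.7, -1.7]
width: 0.0399
grip_force: 20.0
```

```bash
python3 - <<'E'
from h import *
plan(424,294,9.6)
E
```

```text
t16.20 z6.0 head9.6 turn about tool z 0.0 alt -180.0 shift x0.15 y-0.03 j7 -2.29 grip20.0 w0.0399 tilt [-0.004  0.001 -1.   ]
```

Request:
{"op": "arm_command", "data": {"moves": [0,0,1.5,0,0,0,1.5,0,0,0,0.8,0,0,0,0.5,0,0,0,0,0,0,0,0,0]}}

```text
time: 16.7
ee_pos: [0.4244, 0.2944, 0.0192]
eef_rot: [0.996, 0.084, 0.0, -0.0]
ft_force: [0.4, -0.6, -0.6]
width: 0.04
grip_force: 20.0
```

Request:
{"op": "arm_command", "data": {"moves": [0,0,0,0,0,0,0,0,0,0,0,0,0,0,0,0], "fingers": 72}}

```text
time: 17.03
ee_pos: [0.4244, 0.2943, 0.019]
eef_rot: [0.996, 0.084, 0.0, -0.0]
ft_force: [0.4, 0.0, 0.5]
width: 0.0583
grip_force: 0.0
```

Request:
{"op": "arm_command", "data": {"moves": [0,0,-1,0,0,0,-3,0,0,0,-3,0,0,0,-3,0,0,0,-3,0,0,3,-2,0,0,4,0,0,0,4,0,0,0,4,0,0,0,4,0,0,0,0,0,0,0,0,0,0]}}

```text
time: 18.03
ee_pos: [0.4562, 0.1047, 0.1693]
eef_rot: [0.997, 0.082, 0.0, 0.0]
ft_force: [-0.4, 1.0, 0.3]
width: 0.0626
grip_force: 0.0
```

```bash
python3 - <<'E'
from h import *
plan(424,294,9.6)
S=[]
im=r.camera("top")
for p in([.475,.299,.02],[.455,-.286,.02]):
    u=proj("top",p)[0].astype(int); x,y=u-[50,60]; print(x,y)
    S.append(im[y:y+120,x:x+100,::-1])
cv2.imwrite("pics/g.png",cv2.resize(np.hstack(S),None,fx=4,fy=4,interpolation=cv2.INTER_CUBIC))
E
```

```text
t18.03 z16.9 head9.4 turn about tool z -0.2 alt 179.8 shift x-0.02 y-19.20 j7 -1.76 grip0.0 w0.0626 tilt [ 0.001  0.001 -1.   ]
154 157
413 158
```

View pics/g.png

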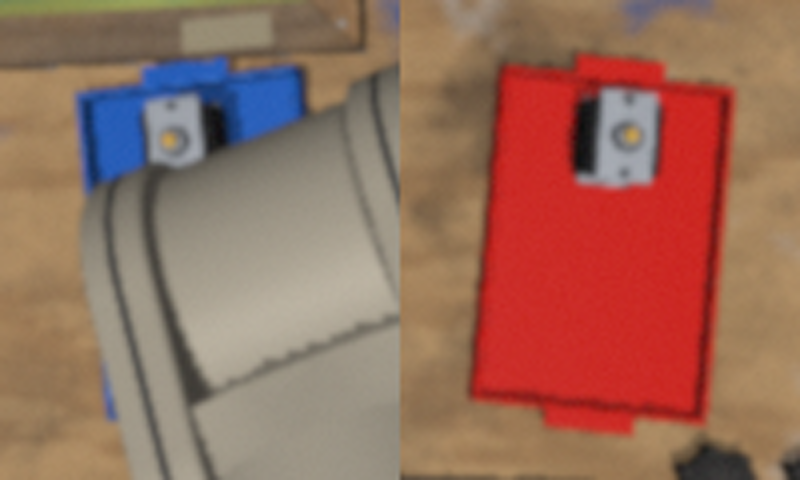

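In the red tray, M3 stands upright near the far end, plate at (625,136). In the blue tray, M1 is upright at (173,128), but the arm hides M2. I clear the arm for the last look.

Request:
{"op": "arm_command", "data": {"moves": [0,2,0,0,0,3.5,0,0,0,3.5,0,0,0,3.5,0,0,0,3.5,0,0,0,2,0,0,0,0,0,0,0,0,0,0]}}

```text
time: 18.75
ee_pos: [0.4863, -0.0697, 0.1688]
eef_rot: [0.996, 0.084, 0.0, -0.0]
ft_force: [0.2, 0.8, -0.0]
width: 0.0623
grip_force: 0.0
```

```bash
python3 - <<'E'
from h import *
f=lambda uv,c,h:(lambda d:(np.array([[np.cos(h),np.sin(h)],[-np.sin(h),np.cos(h)]])@d).round(1))(ray("top",uv,.049)[0,:2]*1000-c)
print("M3",f([468.9,191.6],[455,-286],np.radians(-7.5)),"M1",f([154+174/4-.4,157+130/4-.4],[475,299],np.radians(5)))
S=[]
for n in("top","scene"):
    im=r.camera(n); u=proj(n,[.475,.299,.02])[0].astype(int); x,y=u-[50,60]; print(x,y)
    S.append(im[y:y+120,x:x+100,::-1])
cv2.imwrite("pics/i.png",cv2.resize(np.hstack(S),None,fx=4,fy=4,interpolation=cv2.INTER_CUBIC))
E
```

```text
M3 [58.3  1.1] M1 [62.8  1.3]
154 157
344 214
```

View pics/i.png

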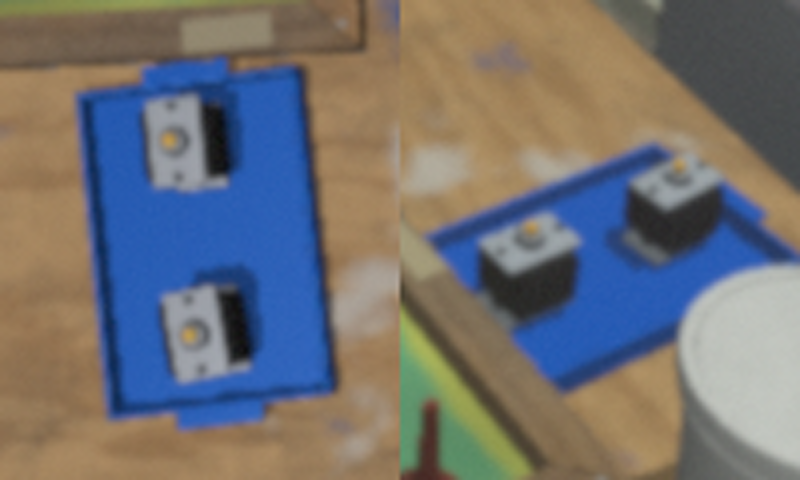

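Both firm mounts stand upright inside the blue tray, at (175,140) and (194,335) in the left crop. They are well within the walls, so I hand in.

```bash
python3 -c "
from bench import r
print(r.close_job())"
```

```text
the job is handed in; nothing more can be done
None
```

I handed the job in at about 19 s: the one soft mount (31.5 mm left at 20 N) stands in the red tray and the two firm ones (40.0 and 40.4 mm) stand in the blue tray, all upright in the last pictures; no verdict was returned.

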